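# Find and release the latched key on the router's control box

## Task

Before the router is switched on, all four black keys of its control box must be up, but one has been left latched down. Tap the four keys lightly with a fingertip, one at a time from left to right as the robot sees them, so that none of them clicks, then press the latched one in until it clicks and let it spring up level with the others. The other three keys stay up, the red stop button is not pressed, and the loose things on the box and the bench stay where they are; nothing is picked up.

Things in the scene. Friction and masses are not known exactly. Their poses are not given: they have to be found in the camera images.
- console: Router control box, flat on the bench: grey case, aluminium face plate on top, 170 (x) x 400 (y) mm, face 83 mm up. Origin: centre of its underside; x points away from the robot, y to its left, z up. The keys stand in a row along y, 30 mm in front (-x) of the centre line, at y = +125, +75, +25, -25 mm, left to right; stop button in line with them at y = -140. Speed dial, 25 mm high, at the rear right.
- key_a_unit: One of four identical key units (which stands in which place changes): steel collar 36 mm wide, 3 mm high, with a round flat black cap 26 mm wide. Origin: centre of the collar's underside, on the face plate. The cap's top is 15 mm above the origin when up, 11 mm when latched down, 6.5 mm when pressed home.
- key_a_top (a point): Centre of the top face of the cap of key_a_unit; it goes up and down with the cap.
- key_a (a joint): How far the cap of key_a_unit is down, in m: 0 up, 0.004 latched, 0.0085 home (hard stop). Push-push: pressing to 7 mm or more (4 N; home 4.6 N) clicks an up key down to stay, and the latched key loose, so that it springs up when let go. A lighter touch changes nothing: an up key gives from 1.6 N on, 2.9 mm per further newton; the latched key is rigid up to 3 N.
- key_b_unit: One of four identical key units (which stands in which place changes): steel collar 36 mm wide, 3 mm high, with a round flat black cap 26 mm wide. Origin: centre of the collar's underside, on the face plate. The cap's top is 15 mm above the origin when up, 11 mm when latched down, 6.5 mm when pressed home.
- key_b_top (a point): Centre of the top face of the cap of key_b_unit; it goes up and down with the cap.
- key_b (a joint): How far the cap of key_b_unit is down, in m: 0 up, 0.004 latched, 0.0085 home (hard stop). Push-push: pressing to 7 mm or more (4 N; home 4.6 N) clicks an up key down to stay, and the latched key loose, so that it springs up when let go. A lighter touch changes nothing: an up key gives from 1.6 N on, 2.9 mm per further newton; the latched key is rigid up to 3 N.
- key_c_unit: One of four identical key units (which stands in which place changes): steel collar 36 mm wide, 3 mm high, with a round flat black cap 26 mm wide. Origin: centre of the collar's underside, on the face plate. The cap's top is 15 mm above the origin when up, 11 mm when latched down, 6.5 mm when pressed home.
- key_c_top (a point): Centre of the top face of the cap of key_c_unit; it goes up and down with the cap.
- key_c (a joint): How far the cap of key_c_unit is down, in m: 0 up, 0.004 latched, 0.0085 home (hard stop). Push-push: pressing to 7 mm or more (4 N; home 4.6 N) clicks an up key down to stay, and the latched key loose, so that it springs up when let go. A lighter touch changes nothing: an up key gives from 1.6 N on, 2.9 mm per further newton; the latched key is rigid up to 3 N.
- key_d_unit: One of four identical key units (which stands in which place changes): steel collar 36 mm wide, 3 mm high, with a round flat black cap 26 mm wide. Origin: centre of the collar's underside, on the face plate. The cap's top is 15 mm above the origin when up, 11 mm when latched down, 6.5 mm when pressed home.
- key_d_top (a point): Centre of the top face of the cap of key_d_unit; it goes up and down with the cap.
- key_d (a joint): How far the cap of key_d_unit is down, in m: 0 up, 0.004 latched, 0.0085 home (hard stop). Push-push: pressing to 7 mm or more (4 N; home 4.6 N) clicks an up key down to stay, and the latched key loose, so that it springs up when let go. A lighter touch changes nothing: an up key gives from 1.6 N on, 2.9 mm per further newton; the latched key is rigid up to 3 N.
- stop_button (a joint): Travel of the red mushroom stop button (40 mm wide, top 35 mm above the face plate), in m: 0 out, 0.005 pressed in. Not to be pressed.
- collet_nut: Six-sided dark steel collet nut, 32 mm across and 20 mm high, standing loose on the rear left of the control box. Origin at its underside. To be left alone.
- clamp_stud: T-nut with a short bolt standing upright, 22 mm square foot, 48 mm high, loose on the rear middle of the control box. Origin at its underside. To be left alone.
- collet_wrench: Steel open-ended wrench, 190 mm long, lying on the bench to the right front. Origin at its underside. To be left alone.
- chip_brush: Hand brush, 200 mm long, lying on the bench to the left. Origin at its underside. To be left alone.
- caliper: Slide caliper, 200 mm long, lying on the bench to the right. Origin at its underside. To be left alone.
- screw_jar: Closed glass jar with black lid, 64 mm wide, 85 mm high, on the bench to the left. Origin at its underside. To be left alone.
- step_block: Dark steel step block for clamping, 60 x 28 mm, 42 mm high, on the bench to the right. Origin at its underside. To be left alone.
- cut_part: Finished beige plate with a round and a square hole, 90 x 130 x 12 mm, lying on the bench to the left front. Origin at its underside. To be left alone.

How it is judged:
On the way, in this order (a step that is already met when the one before it is completed fails the run):
1. the first key from the left is touched by the fingers, the latched key still being latched (((value of joint key_a above 0.003 m and distance of key_a_top from where it was at the start of the episode below 0.0025 m) or (value of joint key_b above 0.003 m and distance of key_b_top from where it was at the start of the episode below 0.0025 m) or (value of joint key_c above 0.003 m and distance of key_c_top from where it was at the start of the episode below 0.0025 m) or (value of joint key_d above 0.003 m and distance of key_d_top from where it was at the start of the episode below 0.0025 m)) and ((y of key_a_unit in the frame of console between 0.105 and 0.145 m and contact force between the fingers and key_a_unit above 0.3 N) or (y of key_b_unit in the frame of console between 0.105 and 0.145 m and contact force between the fingers and key_b_unit above 0.3 N) or (y of key_c_unit in the frame of console between 0.105 and 0.145 m and contact force between the fingers and key_c_unit above 0.3 N) or (y of key_d_unit in the frame of console between 0.105 and 0.145 m and contact force between the fingers and key_d_unit above 0.3 N))), for 0.02 s.
2. the second key from the left is touched by the fingers, the latched key still being latched (((value of joint key_a above 0.003 m and distance of key_a_top from where it was at the start of the episode below 0.0025 m) or (value of joint key_b above 0.003 m and distance of key_b_top from where it was at the start of the episode below 0.0025 m) or (value of joint key_c above 0.003 m and distance of key_c_top from where it was at the start of the episode below 0.0025 m) or (value of joint key_d above 0.003 m and distance of key_d_top from where it was at the start of the episode below 0.0025 m)) and ((y of key_a_unit in the frame of console between 0.055 and 0.095 m and contact force between the fingers and key_a_unit above 0.3 N) or (y of key_b_unit in the frame of console between 0.055 and 0.095 m and contact force between the fingers and key_b_unit above 0.3 N) or (y of key_c_unit in the frame of console between 0.055 and 0.095 m and contact force between the fingers and key_c_unit above 0.3 N) or (y of key_d_unit in the frame of console between 0.055 and 0.095 m and contact force between the fingers and key_d_unit above 0.3 N))), for 0.02 s.
3. the third key from the left is touched by the fingers, the latched key still being latched (((value of joint key_a above 0.003 m and distance of key_a_top from where it was at the start of the episode below 0.0025 m) or (value of joint key_b above 0.003 m and distance of key_b_top from where it was at the start of the episode below 0.0025 m) or (value of joint key_c above 0.003 m and distance of key_c_top from where it was at the start of the episode below 0.0025 m) or (value of joint key_d above 0.003 m and distance of key_d_top from where it was at the start of the episode below 0.0025 m)) and ((y of key_a_unit in the frame of console between 0.005 and 0.045 m and contact force between the fingers and key_a_unit above 0.3 N) or (y of key_b_unit in the frame of console between 0.005 and 0.045 m and contact force between the fingers and key_b_unit above 0.3 N) or (y of key_c_unit in the frame of console between 0.005 and 0.045 m and contact force between the fingers and key_c_unit above 0.3 N) or (y of key_d_unit in the frame of console between 0.005 and 0.045 m and contact force between the fingers and key_d_unit above 0.3 N))), for 0.02 s.
4. the fourth key from the left is touched by the fingers, the latched key still being latched (((value of joint key_a above 0.003 m and distance of key_a_top from where it was at the start of the episode below 0.0025 m) or (value of joint key_b above 0.003 m and distance of key_b_top from where it was at the start of the episode below 0.0025 m) or (value of joint key_c above 0.003 m and distance of key_c_top from where it was at the start of the episode below 0.0025 m) or (value of joint key_d above 0.003 m and distance of key_d_top from where it was at the start of the episode below 0.0025 m)) and ((y of key_a_unit in the frame of console between -0.045 and -0.005 m and contact force between the fingers and key_a_unit above 0.3 N) or (y of key_b_unit in the frame of console between -0.045 and -0.005 m and contact force between the fingers and key_b_unit above 0.3 N) or (y of key_c_unit in the frame of console between -0.045 and -0.005 m and contact force between the fingers and key_c_unit above 0.3 N) or (y of key_d_unit in the frame of console between -0.045 and -0.005 m and contact force between the fingers and key_d_unit above 0.3 N))), for 0.02 s.
At the end, for the whole second after the job is handed in: All four keys are up (each less than 1 mm down), the stop button is out (less than 1.5 mm in) (value of joint each of key_a, key_b, key_c, key_d below 0.001 m and value of joint stop_button below 0.0015 m); the robot touches nothing.
It fails at once if a key that was up is pressed in more than 6.6 mm (distance of any of key_a_top, key_b_top, key_c_top, key_d_top from where it was at the start of the episode above 0.0066 m).
It fails at once if the stop button is pressed in more than 1.5 mm (value of joint stop_button above 0.0015 m).
It fails at once if a loose thing on the box or the bench is moved more than 15 mm, lifted or knocked over (distance of any of collet_nut, clamp_stud, collet_wrench, chip_brush, caliper, screw_jar, step_block, cut_part from where it was at the start of the episode above 0.015 m or angle between any of collet_nut, clamp_stud, collet_wrench, chip_brush, caliper, screw_jar, step_block, cut_part's own z axis and vertical above 0.4 rad).
It also fails if it takes over 51 s, if anything falls off the work surface, if the arm or the gripper's body presses on something with over 40 N, if the wrist force passes 120 N, or if a joint passes its speed limit or range.

## Robot

A 7-joint arm with a two-finger parallel gripper is mounted at the origin on the work surface. World frame = base frame: x ahead of the robot, y to its left, z up, the work surface at z = 0. Lengths are in m, angles in rad, forces in N, time in s.
With the tool pointing down it reaches from about 0.4 to 0.85 m from the base axis. Payload 10.4 kg.
Tool frame: the origin (TCP) lies at the very end of the fingers, on their centre line; the grasp point (between the pads) lies manip.grasp_offset behind it (manip.grasp_offset is the distance from the TCP to the grasp point, in m); z points along the fingers, x is the direction in which the jaws open and shut, and the axes are right-handed (so a half turn about z gives the same grasp; the last joint's range is limited). The gripper opens to 85 mm and grips with 20 to 120 N. Pads are 22 mm wide; open, the fingers measure 114 mm over their backs; the gripper's body (76 mm by 85 mm) begins 54 mm behind the grasp point. The pads swing forward as they close: fully open they stand 13 mm farther back than shut.
Start: joints at [1.138, 0.332, -0.065, 1.46, 0.022, 1.35, -0.088], TCP at [0.249, -0.573, 0.196] pointing down, gripper open.
Joint ranges: [-2.6, 2.6], [-0.5, 2.12], [-1.47, 1.34], [0.16, 2.42], [-1.27, 4.41], [0.06, 2.06], [-2.6, 2.6]. Speed limits (rad/s): [2.22, 2.22, 2.79, 2.79, 3.14, 3.14, 3.14].

## Interface

Orientations are given as a unit quaternion [x, y, z, w].
In Python, from workcell import manip gives the robot as it stands.
- The arm moves only by the shell command python3 -m crank 'ROWS' [FORCE]. ROWS is JSON, a list that holds one entry, the list of rows, each a list of 7 numbers: the shift along the world's x, y, z in units of 60 mm (1.0 is 60 mm), then the turn, a rotation vector about the world's x, y, z in units of 5 degrees (1.0 is 5 degrees), then the finger opening in mm, from 0 to 85.4. A call has 1 to 8 rows; each row shifts and turns the commanded pose from where the row before left it; what a row does not reach is not made up. A row lasts 1/8 s, in which the tool goes at most 62.5 mm and 10.7 degrees, less where a joint would pass 70% of its speed; a pose out of reach is approached as far as the arm can. A call is refused whole if a number of a shift passes 1 or a number of a turn 1, either way. A call with a gripper value outside its range is refused whole. The fingers move at their own pace and stop on an object; FORCE is the grip in N (left out, the last holds). Time passes only in rows, so rows that do not move let the fingers close. It gives the time, the measured TCP pose, the force and the opening at its end, in the units of the state.
- manip.get_obs(): the state, without advancing time (a new reading comes with each control period).
- manip.camera(name): name is "scene" or "side" or "wrist"; returns (picture, depth): 384x512x3 uint8, blue, green, red; 384x512 float32, m along the optical axis (not along the pixel's ray), 0 where there is no reading.
- manip.get_calibration(name): a dict with "fx", "fy", "cx", "cy" (pixels), "k1" (the pictures are not rectified: a ray, as slopes to the right and down, at radius r is drawn at 1 + k1 r^2 times it, then the intrinsics apply), "rvec" (rotation vector, rad) and "tvec" (3), from world to camera coordinates, as OpenCV has them; the wrist camera has in their place "T_tool_cam" (4x4, takes a point from camera to tool coordinates, whose origin is the TCP and whose axes are the tool frame's). Camera axes: x right, y down, z forward; pixel columns grow to the right and rows downward; lengths in m; the calibration is good to about 2 mm. A picture is of the moment at which its call begins: read the wrist's pose just before it. get_calibration takes no time and is no camera call.
- manip.hand_in(): hands the job in, once; it reports no verdict.
The state is a dict: "clock": time; "joint_pos": joint angles; "joint_velocities": joint speeds; "tau": joint torques, N m; "position": TCP position; "ee_rot": TCP orientation; "ft_force": force on the tool from outside, world axes, zero at the start; "torque": the same for the moment, N m; "grip_width": opening from 0.0 (shut) to 1.0 (fully open).
Only numpy, scipy, OpenCV 4.12 (cv2) and the standard library are available. Lean on these libraries where they do the work, as an engineer would, in place of code of your own. Each camera call takes 0.05 s, during which the arm holds its last target.

## Working session

There is one attempt and no reset: what is moved stays moved. The work goes in short steps, Python scripts to look and compute and a shell command to move; the robot and the scene stay as the last step left them, time stands still between calls to the robot, and variables do not carry over. Pictures are saved under pics/ and viewed, and the job is handed in when it is done.

```bash
mkdir -p pics; ls; cat > h.py <<'E'
import numpy as np, cv2, pickle
from workcell import manip
def snap(n,tag):
    o=manip.get_obs(); im,d=manip.camera(n); cv2.imwrite(f'pics/{tag}.png',im); np.savez(f'{tag}.npz',d=d,p=o['position'],q=o['ee_rot']); return o
E
python3 - <<'E'
from h import *
print(manip.get_obs(), manip.grasp_offset)
for n in ['scene','side','wrist']:
    snap(n,n+'0'); print(n,manip.get_calibration(n))
E
```

```text
pics
{'clock': 0.0, 'joint_pos': array([ 1.13843663,  0.33287824, -0.06471596,  1.46099141,  0.02163397,
        1.3499068 , -0.08845452]), 'joint_velocities': array([ 0.00144874,  0.00066762,  0.00176446, -0.00050164,  0.00051674,
       -0.00042569,  0.00115964]), 'tau': array([ 1.14929808e-03, -6.25461316e+01,  4.96314140e-02, -3.91601658e+01,
        1.61619106e-02,  1.00840861e-02, -4.08346381e-06]), 'position': array([ 0.24880165, -0.57285055,  0.19558814]), 'ee_rot': array([ 8.36202957e-01, -5.48419603e-01, -6.47476168e-04, -3.65489669e-04]), 'ft_force': array([-0.07838591, -0.32834528, -0.85044975]), 'torque': array([ 0.05147814, -0.01561372, -0.04188028]), 'grip_width': 0.9994834104530794} 0.0187
scene {'fx': 478.45850616671254, 'fy': 478.45850616671254, 'cx': 259.36049251449407, 'cy': 196.20662207117252, 'k1': 0.04186025646896393, 'rvec': array([ 1.87505906,  1.47164619, -0.67562893]), 'tvec': array([-0.09996093, -0.21768853,  1.88448332])}
side {'fx': 445.8665474804489, 'fy': 445.8665474804489, 'cx': 252.78088763485675, 'cy': 190.478036486724, 'k1': -0.08601834933403268, 'rvec': array([ 0.64198801, -2.63212104,  1.15453581]), 'tvec': array([0.40146209, 0.19870581, 1.18313907])}
wrist {'fx': 343.1005983928627, 'fy': 343.1005983928627, 'cx': 255.19586645357364, 'cy': 194.03312719825516, 'k1': -0.07859164990455021, 'T_tool_cam': array([[ 9.99999721e-01, -8.95635957e-05,  7.42189091e-04,
        -2.55668332e-04],
       [-1.41681283e-04,  9.52098703e-01,  3.05790842e-01,
        -7.77405429e-02],
       [-7.34024999e-04, -3.05790861e-01,  9.52098425e-01,
        -1.78500275e-01],
       [ 0.00000000e+00,  0.00000000e+00,  0.00000000e+00,
         1.00000000e+00]])}
```

View pics/scene0.png

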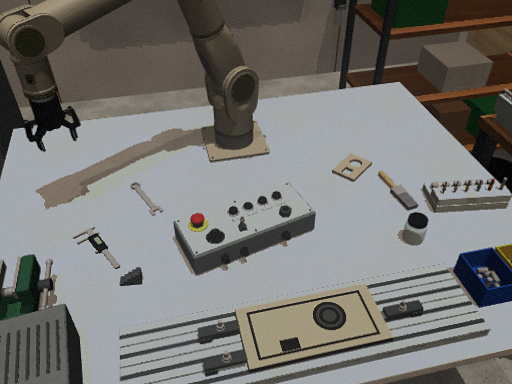

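View pics/side0.png

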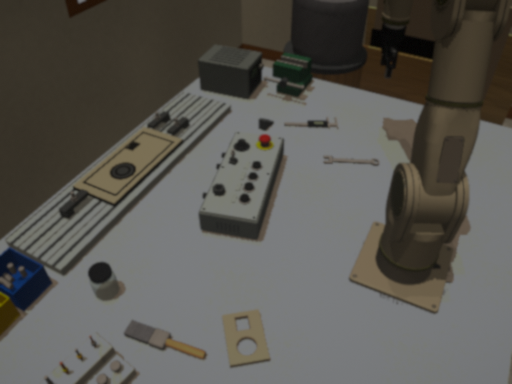

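View pics/wrist0.png

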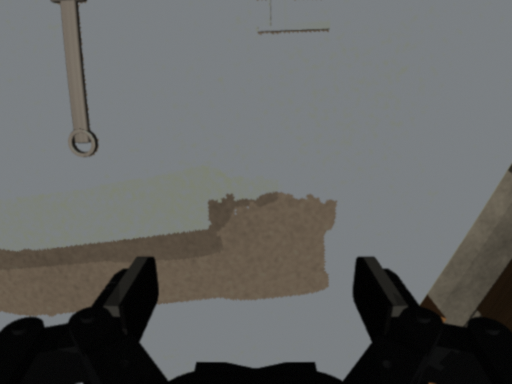

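Scene view: the box is at about (245,225), the stop button at (197,221) and the keys at (276,195), (262,200), (248,206), (233,210), left to right for the robot. Next I locate them with depth.

```bash
cat >> h.py <<'E'
from scipy.spatial.transform import Rotation as R
def world(n,uv,tag=None,z=None,depth=None):
    c=manip.get_calibration(n); f=np.load(f'{tag}.npz')
    K=np.array([[c['fx'],0,c['cx']],[0,c['fy'],c['cy']],[0,0,1]])
    uv=np.asarray(uv,float).reshape(-1,2)
    s=cv2.undistortPoints(uv[:,None],K,np.array([c['k1'],0,0,0.]))[:,0]
    ray=np.c_[s,np.ones(len(s))]
    if 'rvec' in c:
        Rm=R.from_rotvec(c['rvec']).as_matrix().T; o=-Rm@c['tvec']
    else:
        Rt=R.from_quat(f['q']).as_matrix(); T=c['T_tool_cam']
        Rm=Rt@T[:3,:3]; o=Rt@T[:3,3]+f['p']
    ray=ray@Rm.T
    if z is not None: k=(z-o[2])/ray[:,2]
    else:
        k=f['d'][np.round(uv[:,1]).astype(int),np.round(uv[:,0]).astype(int)]
    return o+ray*k[:,None]
E
python3 - <<'E'
from h import *
np.set_printoptions(precision=4,suppress=True)
uv=[[276,195],[262,200],[248,206],[233,210],[197,219]]
print(world('scene',uv,'scene0')); print(world('scene',uv,'scene0',z=.097))
uv=[[244,198],[249,187],[252,176],[256,165],[265,139]]
print(world('side',uv,'side0')); print(world('side',uv,'side0',z=.097))
for n in ['scene','side']:
    im=cv2.imread(f'pics/{n}0.png'); x,y,w,h=(170,170,150,110) if n=='scene' else (190,120,110,120)
    cv2.imwrite(f'pics/{n}0c.png',cv2.resize(im[y:y+h,x:x+w],None,fx=5,fy=5,interpolation=cv2.INTER_CUBIC))
E
```

```text
[[ 0.4654  0.0431  0.0993]
 [ 0.4733 -0.0036  0.0952]
 [ 0.4876 -0.0511  0.0931]
 [ 0.497  -0.0993  0.0955]
 [ 0.5308 -0.2111  0.115 ]]
[[ 0.4628  0.0438  0.097 ]
 [ 0.4753 -0.0041  0.097 ]
 [ 0.4918 -0.0519  0.097 ]
 [ 0.4985 -0.0996  0.097 ]
 [ 0.5116 -0.21    0.097 ]]
[[ 0.4517  0.0538  0.0957]
 [ 0.4618  0.005   0.0934]
 [ 0.4773 -0.0431  0.092 ]
 [ 0.4886 -0.0908  0.0949]
 [ 0.5099 -0.1942  0.1176]]
[[ 0.451   0.0551  0.097 ]
 [ 0.4599  0.0085  0.097 ]
 [ 0.4746 -0.038   0.097 ]
 [ 0.4874 -0.0885  0.097 ]
 [ 0.5223 -0.2198  0.097 ]]
```

View pics/scene0c.png

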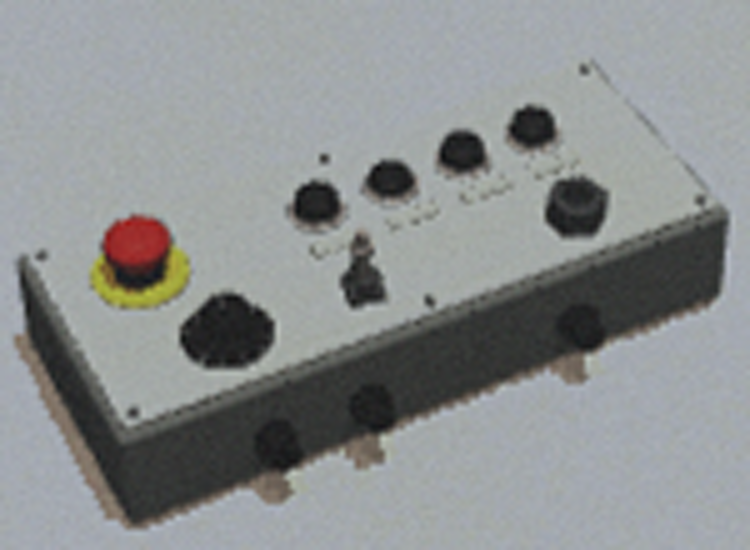

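View pics/side0c.png

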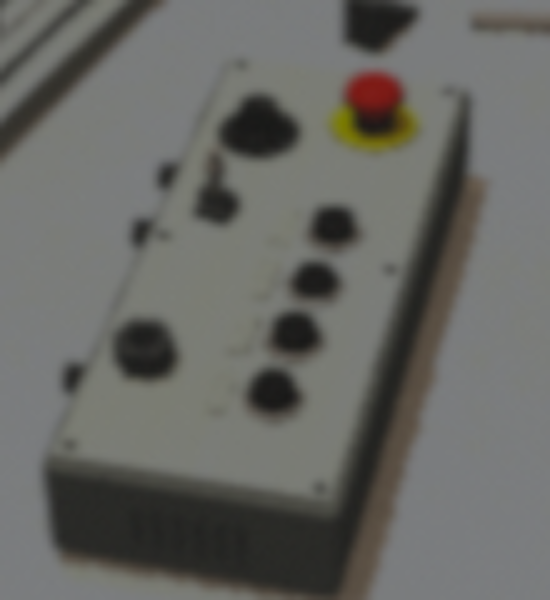

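The box is yawed about +13.6°. I'll move over the key row with the fingers shutting.

```bash
python3 -m crank '[[[0.2,0.5,0.4,0,0,-0.2,0],[0.38,0.9,0.3,0,0,-0.2,0],[0.38,0.9,0.1,0,0,-0.2,0],[0.38,0.9,0,0,0,-0.2,0],[0.38,0.9,0,0,0,-0.2,0]]]' 40
python3 -m crank '[[[0.38,0.9,0,0,0,-0.2,0],[0.38,0.9,0,0,0,-0.2,0],[0.38,0.9,0,0,0,-0.2,0],[0.38,0.9,0,0,0,-0.2,0],[0.38,0.9,0,0,0,-0.2,0],[0.2,0.6,0,0,0,0,0],[0,0,0,0,0,0,0],[0,0,0,0,0,0,0]]]' 40
python3 - <<'E'
from h import *
snap('wrist','w1')
im=cv2.imread('pics/w1.png');cv2.imwrite('pics/w1b.png',cv2.resize(im,None,fx=1.5,fy=1.5))
E
```

```text
clock: 0.78
position: [0.3527, -0.3254, 0.2444]
ee_rot: [0.811, -0.585, 0.0, 0.0]
ft_force: [0.8, -0.1, -0.8]
grip_width: -0.0
clock: 1.78
position: [0.478, -0.022, 0.2442]
ee_rot: [0.785, -0.619, -0.0, 0.0]
ft_force: [-1.1, -0.3, 0.4]
grip_width: 0.0
```

View pics/w1b.png

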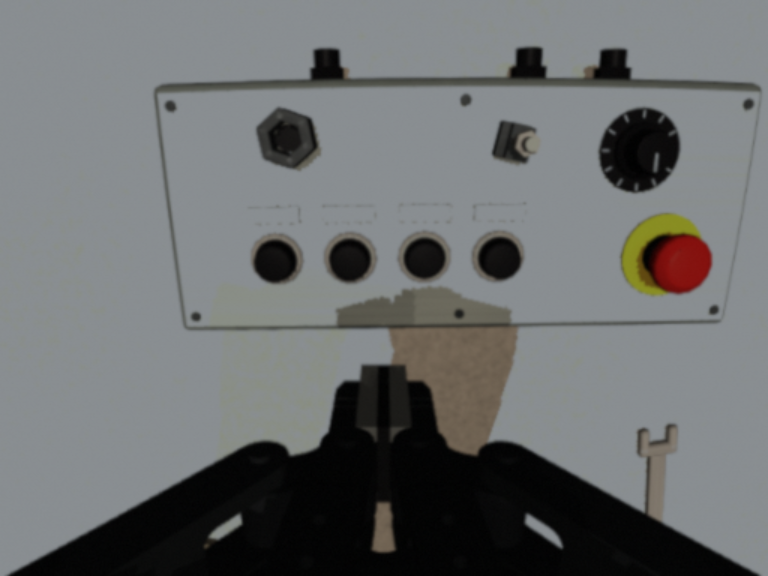

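The wrist view (at 1.5× scale) shows the keys at (275,261), (350,260), (424,258) and (499,258), with the shut fingertip at (384,370). Next I measure the cap and collar depths.

```bash
python3 - <<'E'
from h import *
np.set_printoptions(precision=4,suppress=True)
im=cv2.imread('pics/w1.png'); g=im.max(2); d=np.load('w1.npz')['d']
for u,v in [(275,261),(350,260),(424,258),(499,258)]:
    u/=1.5;v/=1.5;x0=int(u)-25;y0=int(v)-25
    m=(g[y0:y0+50,x0:x0+50]<45).astype(np.uint8)
    n,l,s,c=cv2.connectedComponentsWithStats(m); k=l[25,25]; cu=c[k]+[x0,y0]
    yy,xx=np.mgrid[-6:7,-6:7]; pts=np.c_[(cu[0]+xx).ravel(),(cu[1]+yy).ravel()]
    P=world('wrist',pts,'w1'); 
    # face plate ring around
    a=np.linspace(0,2*np.pi,60); F=world('wrist',np.c_[cu[0]+22*np.cos(a),cu[1]+20*np.sin(a)],'w1')
    print(cu,s[k],'cap',np.median(P,0),P[:,2].std(),'face z',np.median(F[:,2]), 'xy@.095',world('wrist',cu,'w1',z=.095)[0])
E
```

```text
[183.1519 173.6661] [ 12  11  28  28 599] cap [0.4563 0.0449 0.099 ] 0.02483340910202793 face z 0.08415202338699715 xy@.095 [0.4552 0.0455 0.095 ]
[232.825  172.8319] [ 12  12  27  27 583] cap [ 0.4684 -0.0022  0.099 ] 0.024834382825000695 face z 0.08408778785456011 xy@.095 [ 0.4674 -0.0021  0.095 ]
[282.5993 171.5847] [ 13  12  27  26 549] cap [ 0.48   -0.0494  0.0951] 0.025130953853055134 face z 0.0841526447809354 xy@.095 [ 0.48   -0.0494  0.095 ]
[332.6081 171.6858] [ 12  11  28  28 592] cap [ 0.4923 -0.0963  0.0991] 0.02482728805675979 face z 0.08407520534459692 xy@.095 [ 0.4915 -0.0975  0.095 ]
```

The third key is the latched one: its cap is at z 0.095 against 0.099 for the others. I'll go above key 1 and check alignment from the second position.

```bash
python3 -m crank '[[[-0.18,0.56,0,0,0,-0.7,0],[-0.18,0.56,-0.5,0,0,0,0],[0,0,-0.7,0,0,0,0],[0,0,-0.6,0,0,0,0],[0,0,0,0,0,0,0],[0,0,0,0,0,0,0]]]'
python3 - <<'E'
from h import *
np.set_printoptions(precision=4,suppress=True)
o=snap('wrist','w2'); print(o['position'],o['ft_force'])
im=cv2.imread('pics/w2.png');cv2.imwrite('pics/w2b.png',cv2.resize(im,None,fx=1.5,fy=1.5))
snap('side','s2'); im=cv2.imread('pics/s2.png');cv2.imwrite('pics/s2b.png',cv2.resize(im[100:240,180:320],None,fx=4,fy=4))
E
```

```text
clock: 2.58
position: [0.4574, 0.0454, 0.1378]
ee_rot: [0.766, -0.643, 0.001, -0.0]
ft_force: [-0.3, -0.4, 1.3]
grip_width: -0.003
[0.4574 0.0454 0.1378] [-0.3102 -0.4488  1.2606]
```

View pics/w2b.png

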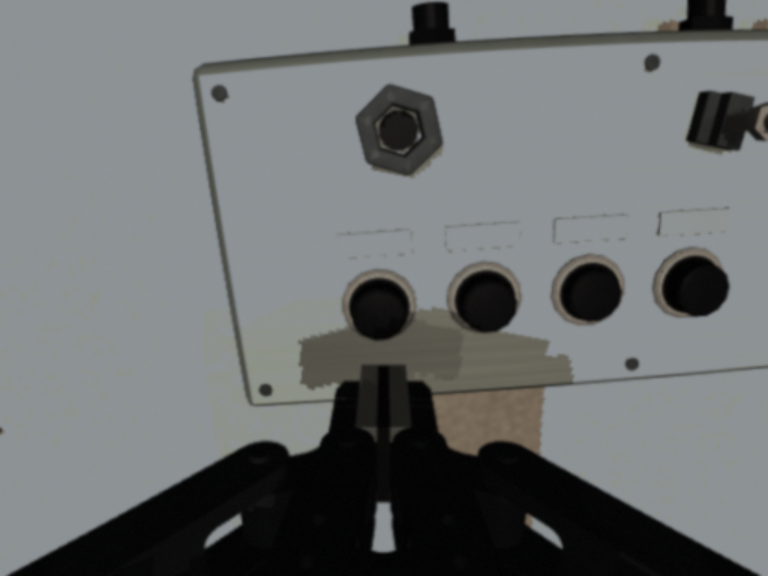

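View pics/s2b.png

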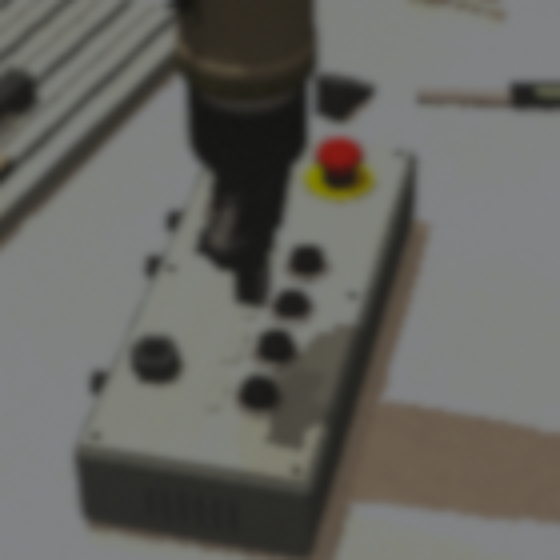

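Wrist view 2 shows key 1's cap at (380,308) and key 2's at (487,300), at 1.5× scale, roughly straight ahead of the tip. Recomputing the positions.

```bash
python3 - <<'E'
from h import *
np.set_printoptions(precision=4,suppress=True)
uv=np.array([(380,308),(487,300),(592,292),(696,287)])/1.5
print(world('wrist',uv,'w2'))
print(world('wrist',uv,'w2',z=.098), world('wrist',uv,'w2',z=.094)[2])
F=world('wrist',np.array([(540,260),(430,220),(300,200)])/1.5,'w2');print(F)
E
```

```text
[[ 0.4576  0.0466  0.1002]
 [ 0.4691 -0.      0.0988]
 [ 0.4801 -0.0481  0.095 ]
 [ 0.4917 -0.0942  0.0986]]
[[ 0.4569  0.0465  0.098 ]
 [ 0.4689 -0.0003  0.098 ]
 [ 0.4808 -0.0466  0.098 ]
 [ 0.4916 -0.0947  0.098 ]] [ 0.4798 -0.0486  0.094 ]
[[ 0.4884 -0.0239  0.0847]
 [ 0.4976  0.0304  0.0834]
 [ 0.4965  0.0901  0.0837]]
```

```bash
python3 -m crank '[[[0,0,-0.3,0,0,0,0],[0,0,-0.3,0,0,0,0],[0,0,0,0,0,0,0],[0,0,0,0,0,0,0]]]'
for i in 1; do :; done
python3 -m crank '[[[0,0,-0.03,0,0,0,0],[0,0,0,0,0,0,0]]]'
python3 -m crank '[[[0,0,-0.02,0,0,0,0],[0,0,0,0,0,0,0]]]'
```

```text
clock: 3.18
position: [0.4574, 0.046, 0.1017]
ee_rot: [0.766, -0.643, 0.001, -0.0]
ft_force: [-0.2, -0.7, -0.8]
grip_width: -0.0
clock: 3.42
position: [0.4569, 0.0459, 0.099]
ee_rot: [0.766, -0.643, 0.0, -0.0]
ft_force: [0.3, 1.4, -1.0]
grip_width: -0.004
clock: 3.68
position: [0.4566, 0.0459, 0.0974]
ee_rot: [0.766, -0.643, -0.0, 0.0]
ft_force: [0.2, 0.1, -0.4]
grip_width: -0.001
```

```bash
cat > rd.py <<'E'
from h import *
import sys
n=int(sys.argv[1]) if len(sys.argv)>1 else 6
z=[];f=[]
for i in range(n):
    o=manip.get_obs(); z.append(o['position']); f.append(o['ft_force']); manip.camera('wrist')
z=np.array(z);f=np.array(f)
print('t',o['clock'],'pos',z.mean(0).round(4),'sd',z.std(0).round(4),'F',f.mean(0).round(2),'sd',f.std(0).round(2))
E
python3 rd.py
python3 -m crank '[[[0,0,-0.02,0,0,0,0]]]'>/dev/null; python3 rd.py
```

```text
t 3.925 pos [0.4566 0.0459 0.0974] sd [0. 0. 0.] F [-0.11  0.07 -0.03] sd [0.52 0.32 0.35]
t 4.35 pos [0.4566 0.0459 0.0962] sd [0.0001 0.     0.0001] F [-0.05 -0.16 -0.09] sd [0.33 0.46 0.55]
```

```bash
python3 -m crank '[[[0,0,-0.015,0,0,0,0]]]'>/dev/null; python3 rd.py
```

```text
t 4.775 pos [0.4566 0.0459 0.0953] sd [0. 0. 0.] F [-0.56 -0.44  0.22] sd [0.46 0.31 0.43]
```

```bash
python3 - <<'E'
from h import *
snap('wrist','w3'); im=cv2.imread('pics/w3.png');cv2.imwrite('pics/w3b.png',cv2.resize(im[150:384,130:400],None,fx=2.5,fy=2.5))
snap('scene','c3'); im=cv2.imread('pics/c3.png');cv2.imwrite('pics/c3b.png',cv2.resize(im[150:290,170:320],None,fx=4,fy=4))
E
```

```text
(no output)
```

View pics/w3b.png

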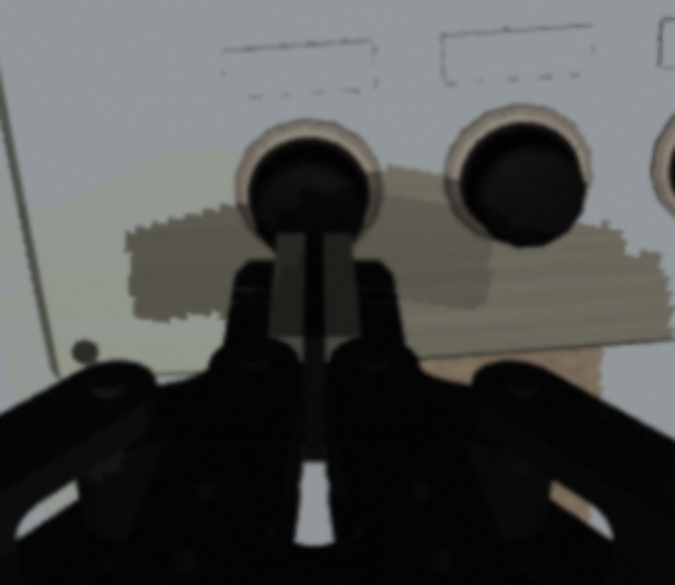

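View pics/c3b.png

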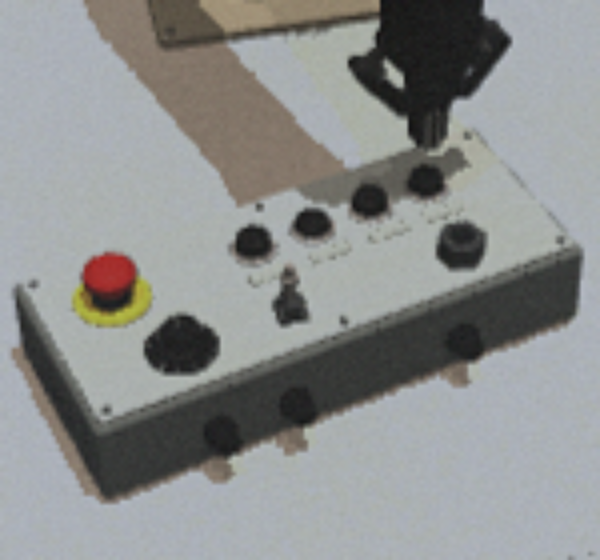

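In the wrist view the tip (at about full-frame (256,244)) is next to cap 1 with a tip shadow on the cap, so it may still be above or just in front. I'll measure the tip with depth.

```bash
python3 - <<'E'
from h import *
np.set_printoptions(precision=4,suppress=True)
print(np.load('w3.npz')['p'])
uv=np.array([(x/2.5+130,y/2.5+150) for x,y in [(290,238),(340,238),(290,250),(340,250),(290,300),(340,300),(310,170),(310,200),(310,222)]])
print(world('wrist',uv,'w3'))
uv=np.array([(x/4+170,y/4+150) for x,y in [(420,140),(435,143),(420,130),(427,178),(425,170),(369,200)]])
print(world('scene',uv,'c3'))
E
```

```text
[0.4566 0.046  0.0953]
[[0.4666 0.0518 0.1385]
 [0.4678 0.0431 0.1379]
 [0.4663 0.0516 0.1424]
 [0.4674 0.0432 0.1417]
 [0.4667 0.0513 0.1595]
 [0.4679 0.0438 0.1594]
 [0.4641 0.0479 0.0987]
 [0.4573 0.0467 0.0994]
 [0.452  0.0458 0.0992]]
[[ 0.4654  0.0391  0.1403]
 [ 0.4665  0.0507  0.1359]
 [ 0.4651  0.039   0.1499]
 [ 0.457   0.0479  0.0933]
 [ 0.4506  0.048   0.0962]
 [ 0.4793 -0.0043  0.1005]]
```

```bash
python3 - <<'E'
from h import *
np.set_printoptions(precision=4,suppress=True)
print(world('wrist',[(146,262),(366,262),(145,275),(368,275)],'wrist0'))
d=np.load('w3.npz')['d']
print(d[225:270:3,250],d[225:270:3,262])
c=manip.get_calibration('scene')
K=np.array([[c['fx'],0,c['cx']],[0,c['fy'],c['cy']],[0,0,1]])
print(cv2.projectPoints(np.array([[.4566,.046,.0953],[.4566,.046,.1353]]),c['rvec'],c['tvec'],K,np.array([c['k1'],0,0,0]))[0])
E
```

```text
[[ 0.2409 -0.5288  0.2533]
 [ 0.276  -0.6096  0.2532]
 [ 0.2387 -0.5307  0.2585]
 [ 0.2741 -0.609   0.2605]]
[0.1884 0.1897 0.1907 0.1904 0.1916 0.1921 0.1512 0.1501 0.1463 0.1436
 0.1424 0.1386 0.1376 0.1338 0.132 ] [0.1885 0.1888 0.1906 0.1915 0.1915 0.1923 0.1519 0.1494 0.1456 0.1441
 0.1409 0.1388 0.1363 0.1344 0.1319]
[[[276.1344 194.0366]]

 [[276.3972 184.1439]]]
```

Both cameras agree that the real tip is at z ≈ 0.137, about 41 mm above the reported TCP z, so the finger is not touching yet. I'll go by the cameras and descend part of the gap.

```bash
python3 -m crank '[[[0,0,-0.15,0,0,0,0],[0,0,-0.2,0,0,0,0],[0,0,-0.15,0,0,0,0],[0,0,0,0,0,0,0]]]'; python3 rd.py
python3 - <<'E'
from h import *
np.set_printoptions(precision=4,suppress=True)
o=snap('wrist','w4'); im=cv2.imread('pics/w4.png');cv2.imwrite('pics/w4b.png',cv2.resize(im[150:384,130:400],None,fx=2.5,fy=2.5))
print(world('wrist',[(u,v) for u in (250,262) for v in range(228,250,2)],'w4'))
snap('scene','c4'); im=cv2.imread('pics/c4.png');cv2.imwrite('pics/c4b.png',cv2.resize(im[150:290,170:320],None,fx=4,fy=4))
E
```

```text
clock: 5.42
position: [0.456, 0.046, 0.0644]
ee_rot: [0.766, -0.643, -0.001, 0.0]
ft_force: [0.3, -0.6, 0.3]
grip_width: -0.002
t 5.675 pos [0.4566 0.046  0.0652] sd [0.0003 0.     0.0005] F [ 0.47 -0.21  0.25] sd [0.38 0.61 0.29]
[[0.466  0.0502 0.0875]
 [0.4657 0.0501 0.0893]
 [0.4662 0.0501 0.0928]
 [0.4667 0.0501 0.0961]
 [0.4658 0.05   0.0963]
 [0.4656 0.0499 0.0983]
 [0.4647 0.0498 0.0985]
 [0.4637 0.0496 0.0984]
 [0.4669 0.05   0.1072]
 [0.4663 0.0499 0.1079]
 [0.4665 0.0499 0.1102]
 [0.4669 0.0443 0.0872]
 [0.4659 0.0441 0.0874]
 [0.4667 0.0443 0.0915]
 [0.4665 0.0443 0.0935]
 [0.4666 0.0444 0.0961]
 [0.4663 0.0444 0.0977]
 [0.4663 0.0444 0.0997]
 [0.4648 0.0441 0.0987]
 [0.4675 0.0448 0.1066]
 [0.4674 0.0448 0.1084]
 [0.4678 0.0449 0.1111]]
```

View pics/w4b.png

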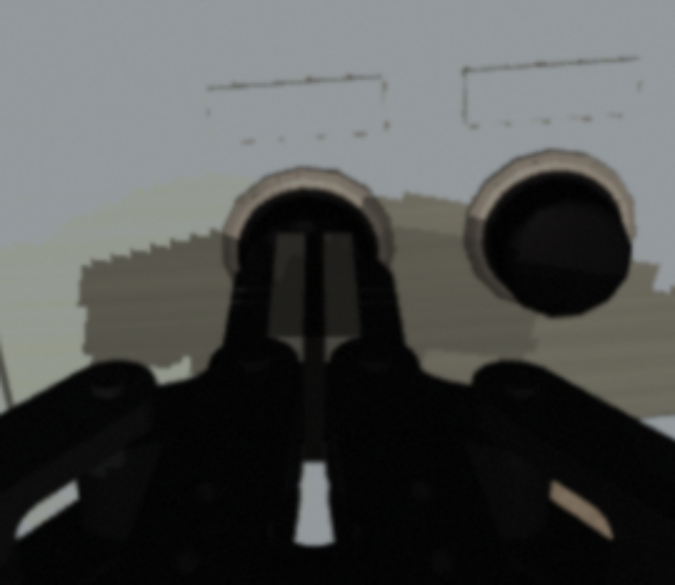

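View pics/c4b.png

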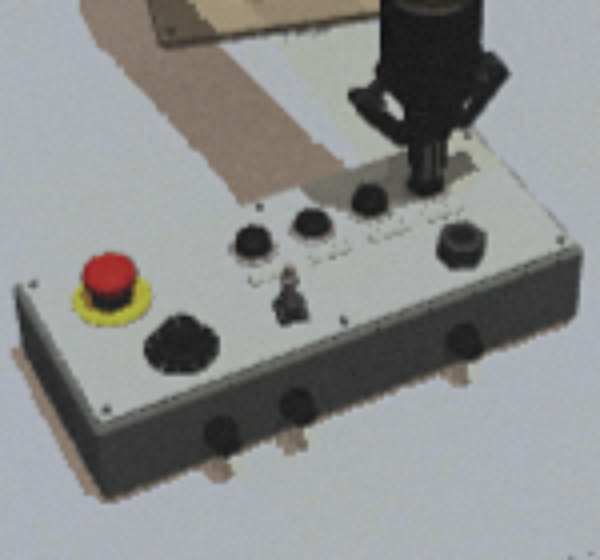

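The tip edge is now at z ≈ 0.107, about 8 mm above the cap. I'll take small steps from here, averaging the force.

```bash
python3 -m crank '[[[0,0,-0.08,0,0,0,0]]]'>/dev/null; python3 rd.py
python3 -m crank '[[[0,0,-0.025,0,0,0,0]]]'>/dev/null; python3 rd.py
```

```text
t 6.2 pos [0.4569 0.0459 0.0605] sd [0.0001 0.     0.0002] F [ 0.82 -0.22  2.33] sd [0.35 0.32 0.46]
t 6.625 pos [0.4569 0.0459 0.0591] sd [0.     0.     0.0001] F [ 1.37 -0.19  2.79] sd [0.61 0.53 0.5 ]
```

```bash
python3 -m crank '[[[0,0,-0.02,0,0,0,0]]]'>/dev/null; python3 rd.py
```

```text
t 7.05 pos [0.4568 0.0459 0.0579] sd [0.     0.     0.0001] F [ 2.4  -0.37  3.  ] sd [0.42 0.45 0.21]
```

Contact with key 1: the force rose from 2.3 to 3.0 N, i.e. about 4 mm of spring give. That is a touch and below the click, so I lift and check with a picture.

```bash
python3 - <<'E'
from h import *
snap('wrist','w5'); im=cv2.imread('pics/w5.png');cv2.imwrite('pics/w5b.png',cv2.resize(im[150:384,130:400],None,fx=2.5,fy=2.5))
E
python3 -m crank '[[[0,0,0.2,0,0,0,0],[0,0,0.25,0,0,0,0],[0,0,0,0,0,0,0]]]'; python3 rd.py
python3 - <<'E'
from h import *
np.set_printoptions(precision=4,suppress=True)
snap('scene','c5'); im=cv2.imread('pics/c5.png');cv2.imwrite('pics/c5b.png',cv2.resize(im[150:290,170:320],None,fx=4,fy=4))
snap('wrist','w6'); im=cv2.imread('pics/w6.png');cv2.imwrite('pics/w6b.png',cv2.resize(im,None,fx=1.5,fy=1.5))
E
```

```text
clock: 7.52
position: [0.4574, 0.046, 0.0862]
ee_rot: [0.766, -0.643, 0.001, -0.001]
ft_force: [-0.3, 0.2, -0.4]
grip_width: 0.004
t 7.775 pos [0.4566 0.0459 0.0851] sd [0.0004 0.0001 0.0006] F [-0.16 -0.05 -0.25] sd [0.36 0.68 0.51]
```

View pics/w5b.png

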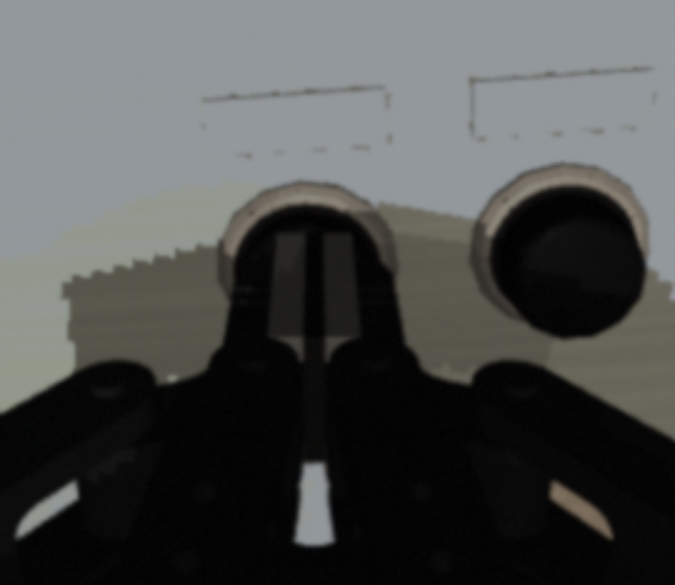

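View pics/w6b.png

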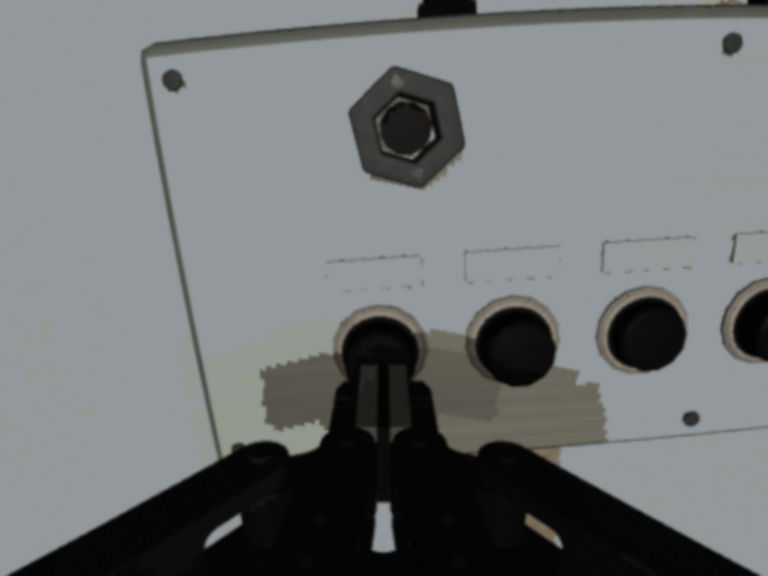

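Wrist view at 1.5×: after lifting, cap 1 is at (380,345), cap 2 at (515,345) and cap 3 at (648,333). I'll check the cap heights, then move to key 2.

```bash
python3 - <<'E'
from h import *
np.set_printoptions(precision=4,suppress=True)
print(world('wrist',np.array([(380,335),(380,345),(515,345),(648,333),(758,325)])/1.5,'w6'))
E
python3 -m crank '[[[0.1,-0.39,0,0,0,0,0],[0.1,-0.39,0,0,0,0,0],[0,0,-0.15,0,0,0,0],[0,0,-0.13,0,0,0,0],[0,0,0,0,0,0,0]]]'; python3 rd.py
```

```text
[[ 0.4645  0.0483  0.0972]
 [ 0.4617  0.0478  0.0993]
 [ 0.4694  0.0013  0.0985]
 [ 0.4809 -0.0465  0.0956]
 [ 0.4912 -0.0866  0.0968]]
clock: 8.55
position: [0.4678, 0.0001, 0.0672]
ee_rot: [0.766, -0.642, -0.001, 0.0]
ft_force: [-0.5, 0.2, 0.5]
grip_width: 0.002
t 8.8 pos [ 4.685e-01 -2.000e-04  6.790e-02] sd [0.0003 0.0002 0.0004] F [ 0.12 -0.08  0.01] sd [0.37 0.38 0.48]
```

Key 1 is up and key 2 is below the tip. I step down toward contact, expected near a reported z of 0.062.

```bash
python3 -m crank '[[[0,0,-0.09,0,0,0,0]]]'>/dev/null; python3 rd.py
```

```text
t 9.225 pos [ 0.4687 -0.0009  0.0625] sd [0.0002 0.     0.0003] F [ 0.06 -0.13  1.45] sd [0.4  0.38 0.71]
```

```bash
python3 -m crank '[[[0,0,-0.02,0,0,0,0]]]'>/dev/null; python3 rd.py
```

```text
t 9.65 pos [ 0.4686 -0.0009  0.0614] sd [0.     0.     0.0001] F [-0.32 -0.45  2.  ] sd [0.63 0.34 0.4 ]
```

Key 2 touched at 2.0 N, about 1 mm down. On to key 3, the latched one, whose contact is expected near 0.0583.

```bash
python3 -m crank '[[[0,0,0.25,0,0,0,0],[0.1,-0.4,0,0,0,0,0],[0.09,-0.4,0,0,0,0,0],[0,0,-0.15,0,0,0,0],[0,0,-0.1,0,0,0,0],[0,0,0,0,0,0,0]]]'; python3 rd.py
```

```text
clock: 10.45
position: [0.4795, -0.0479, 0.0611]
ee_rot: [0.766, -0.642, -0.0, 0.0]
ft_force: [-0.1, 0.8, -0.2]
grip_width: -0.001
t 10.7 pos [ 0.48   -0.0482  0.0615] sd [0.0002 0.0002 0.0002] F [-0.15 -0.18  0.06] sd [0.37 0.57 0.32]
```

```bash
python3 -m crank '[[[0,0,-0.02,0,0,0,0]]]'>/dev/null; python3 rd.py
```

```text
t 11.125 pos [ 0.48   -0.0489  0.0602] sd [0.0001 0.     0.0001] F [-0.25 -0.11  0.01] sd [0.49 0.39 0.44]
```

No contact yet, which fits the latched state.

```bash
python3 -m crank '[[[0,0,-0.02,0,0,0,0]]]'>/dev/null; python3 rd.py 4
```

```text
t 11.45 pos [ 0.4801 -0.0489  0.0591] sd [0. 0. 0.] F [-0.67 -0.32  1.58] sd [0.65 0.48 0.69]
```

```bash
python3 -m crank '[[[0,0,-0.01,0,0,0,0]]]'>/dev/null; python3 rd.py 6
```

```text
t 11.875 pos [ 0.4801 -0.0489  0.0585] sd [0. 0. 0.] F [-0.43 -0.08  2.95] sd [0.58 0.67 0.6 ]
```

Key 3 touched, rigid at 2.95 N, and contact was near 0.0593. Now key 4.

```bash
python3 -m crank '[[[0,0,0.26,0,0,0,0],[0.1,-0.39,0,0,0,0,0],[0.1,-0.39,0,0,0,0,0],[0,0,-0.1,0,0,0,0],[0,0,-0.08,0,0,0,0],[0,0,0,0,0,0,0]]]'; python3 rd.py
```

```text
clock: 12.68
position: [0.4917, -0.0947, 0.0631]
ee_rot: [0.766, -0.642, -0.0, 0.0]
ft_force: [-0.5, 1.4, 1.9]
grip_width: 0.004
t 12.925 pos [ 0.4919 -0.095   0.0633] sd [0.0001 0.0002 0.0001] F [-0.43  0.47  0.6 ] sd [0.55 0.43 0.96]
```

```bash
python3 -m crank '[[[0,0,-0.02,0,0,0,0]]]'>/dev/null; python3 rd.py
```

```text
t 13.35 pos [ 0.4922 -0.0955  0.0621] sd [0.     0.     0.0001] F [-0.2   0.89  1.82] sd [0.22 0.44 0.54]
```

```bash
python3 -m crank '[[[0,0,-0.01,0,0,0,0]]]'>/dev/null; python3 rd.py
python3 -m crank '[[[0,0,0.3,0,0,0,0],[-0.1,0.39,0,0,0,0,0],[-0.1,0.39,0,0,0,0,0],[0,0,0,0,0,0,0]]]'; python3 rd.py
python3 - <<'E'
from h import *
snap('wrist','w7'); im=cv2.imread('pics/w7.png');cv2.imwrite('pics/w7b.png',cv2.resize(im,None,fx=1.5,fy=1.5))
E
```

```text
t 13.775 pos [ 0.4921 -0.0955  0.0615] sd [0. 0. 0.] F [0.14 1.44 1.58] sd [0.32 0.49 0.39]
clock: 14.32
position: [0.4801, -0.0476, 0.0806]
ee_rot: [0.767, -0.642, 0.001, -0.0]
ft_force: [-0.7, -0.4, -0.0]
grip_width: -0.003
t 14.575 pos [ 0.4803 -0.0493  0.0801] sd [0.0001 0.0008 0.0003] F [-0.34 -0.37  0.05] sd [0.26 0.52 0.38]
```

View pics/w7b.png

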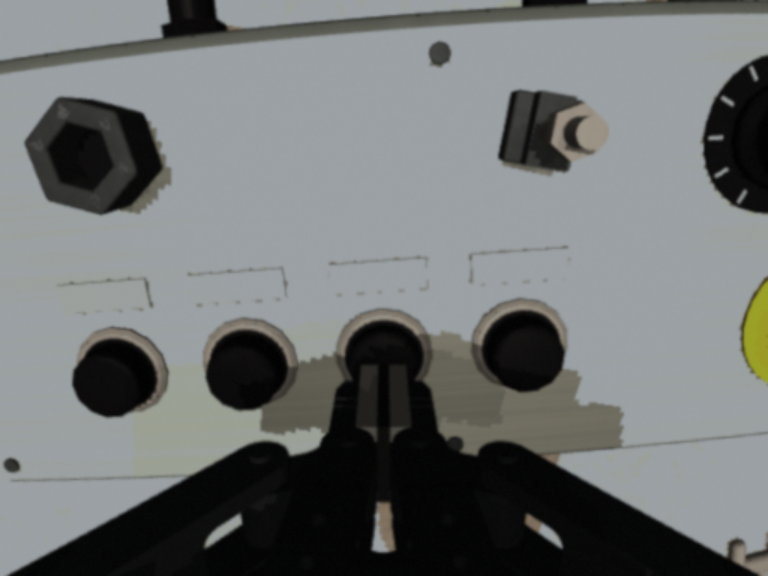

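Wrist view at 1.5×: key caps 1, 2 and 4 at (114,378), (247,370) and (523,350), and key 3 at (384,355) under the tip. I check the heights before the final press.

```bash
python3 - <<'E'
from h import *
np.set_printoptions(precision=4,suppress=True)
print(world('wrist',np.array([(114,378),(247,370),(384,345),(384,352),(523,350)])/1.5,'w7'))
E
python3 -m crank '[[[0,0,-0.15,0,0,0,0],[0,0,-0.14,0,0,0,0],[0,0,-0.06,0,0,0,0],[0,0,-0.02,0,0,0,0]]]'; python3 rd.py 4
```

```text
[[ 0.4582  0.0428  0.0986]
 [ 0.4704 -0.004   0.0992]
 [ 0.4861 -0.0491  0.0952]
 [ 0.483  -0.0496  0.0941]
 [ 0.4939 -0.0956  0.099 ]]
clock: 15.18
position: [0.4796, -0.0489, 0.0569]
ee_rot: [0.766, -0.643, -0.0, 0.0]
ft_force: [-2.8, -0.9, 4.1]
grip_width: 0.001
t 15.325 pos [ 0.4798 -0.0489  0.0571] sd [0.0001 0.     0.0002] F [-2.28 -0.72  3.43] sd [0.42 0.28 0.42]
```

```bash
python3 -m crank '[[[0,0,-0.025,0,0,0,0],[0,0,0,0,0,0,0]]]'; python3 rd.py 3
python3 -m crank '[[[0,0,-0.02,0,0,0,0],[0,0,0,0,0,0,0]]]'; python3 rd.py 3
```

```text
clock: 15.62
position: [0.4802, -0.0489, 0.0558]
ee_rot: [0.766, -0.643, 0.0, -0.0]
ft_force: [-2.2, -1.0, 3.8]
grip_width: 0.002
t 15.725 pos [ 0.4802 -0.0489  0.0558] sd [0. 0. 0.] F [-2.31 -0.57  3.7 ] sd [0.15 0.47 0.13]
clock: 16.02
position: [0.4802, -0.0488, 0.0547]
ee_rot: [0.766, -0.643, 0.0, -0.0]
ft_force: [-2.6, -1.6, 6.3]
grip_width: 0.006
t 16.125 pos [ 0.4802 -0.0488  0.0547] sd [0. 0. 0.] F [-2.69 -0.26  6.65] sd [0.1  0.94 0.34]
```

At 6.6 N the key is on its hard stop, past the click. I release, retreat and look.

```bash
python3 -m crank '[[[0,0,0.1,0,0,0,0],[0,0,0.3,0,0,0,0],[0,0,0.7,0,0,0,0],[0,0,1,0,0,0,0],[0,0,0.8,0,0,0,0],[0,0,0,0,0,0,0],[0,0,0,0,0,0,0],[0,0,0,0,0,0,0]]]'; python3 rd.py
python3 - <<'E'
from h import *
np.set_printoptions(precision=4,suppress=True)
snap('wrist','w8'); im=cv2.imread('pics/w8.png');cv2.imwrite('pics/w8b.png',cv2.resize(im,None,fx=1.5,fy=1.5))
snap('scene','c8'); im=cv2.imread('pics/c8.png');cv2.imwrite('pics/c8b.png',cv2.resize(im,None,fx=1.5,fy=1.5))
g=im=cv2.imread('pics/w8.png').max(2)
c,n=cv2.connectedComponentsWithStats((g<45).astype(np.uint8))[2:4][::-1]
for s,q in zip(n,c):
    if 250<s[4]<1500: 
        yy,xx=np.mgrid[-4:5,-4:5]; print(q,s[4],np.median(world('wrist',np.c_[(q[0]+xx).ravel(),(q[1]+yy).ravel()],'w8'),0))
E
```

```text
clock: 17.18
position: [0.4793, -0.0488, 0.2275]
ee_rot: [0.766, -0.643, -0.001, 0.0]
ft_force: [0.0, -0.3, 0.2]
grip_width: -0.003
t 17.425 pos [ 0.4796 -0.0488  0.2277] sd [0.0002 0.     0.0002] F [-0.34  0.1  -0.11] sd [0.58 0.51 0.38]
[382.4425  27.2836] 409 [ 0.6326 -0.1476  0.0499]
[322.8582  30.3671] 395 [ 0.6182 -0.0905  0.0506]
[181.9707  41.4362] 376 [0.5848 0.0417 0.0502]
[150.237   93.6817] 443 [0.5332 0.0557 0.0908]
[308.8964 167.9845] 647 [ 0.4926 -0.0969  0.0994]
[256.4292 171.6651] 636 [ 0.4807 -0.0498  0.0991]
[204.2411 175.6723] 647 [ 0.4688 -0.0031  0.0989]
[153.0724 179.4823] 649 [0.4568 0.044  0.0992]
```

View pics/w8b.png

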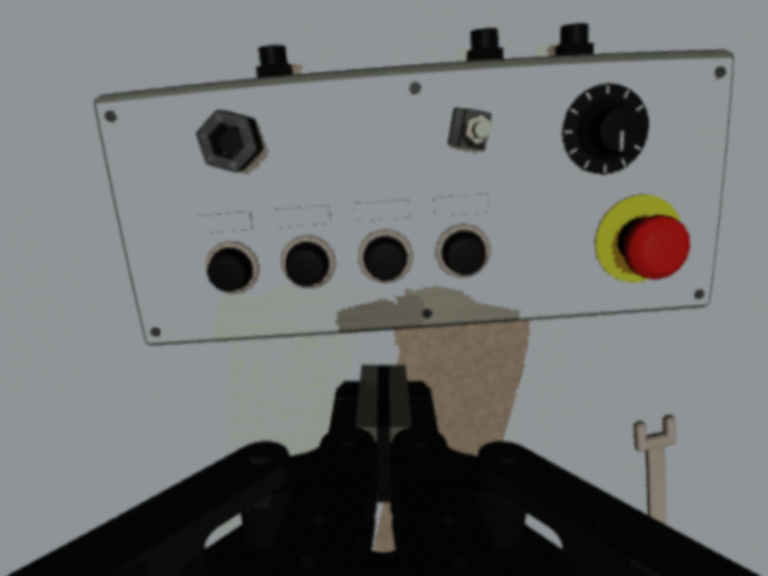

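View pics/c8b.png

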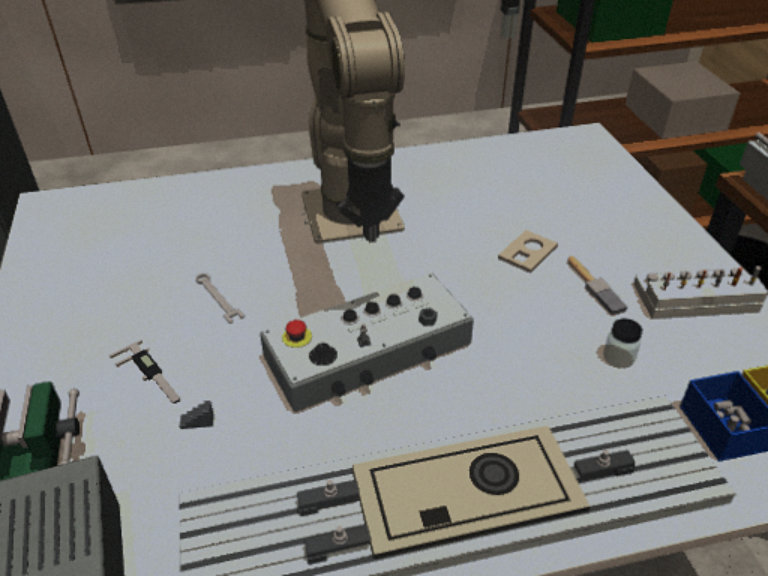

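All four caps are level (z 0.0989 to 0.0994, at (231,270), (307,263), (385,258) and (464,252) in the wrist view). The stop button and loose things look untouched, and the arm is clear.

```bash
python3 -c "
from workcell import manip
print(manip.hand_in())"
```

```text
the job is handed in; nothing more can be done
None
```

I tapped the four keys once each, from left to right. I then pressed the third key, the latched one, down to its hard stop and let it spring up. The job was handed in at about 17.5 s.

| Key | Force at deepest tap |
|---|---|
| 1 | 3.0 N (about 4–5 mm down) |
| 2 | 2.0 N |
| 3 (latched, stayed rigid) | 2.95 N |
| 4 | 1.8 N |

The final press on key 3 reached 6.6 N; the click itself was not seen, only inferred from the hard stop and the cap coming back up.

- **Last checks:** all four caps measured level at z = 0.0989–0.0994 m; key 3 had been at 0.095 m before. The force was near zero with the arm about 17 cm above the contact height. By eye in the last pictures, the stop button and the loose things had not moved.
- **What disagreed:** the reported TCP lay about 35 mm (by contact) to 41 mm (by camera) beyond the real fingertip. I went by the cameras and the contact force instead. Because of this, key 1's tap went deeper than I meant, though still under the 6.6 mm limit by the force reading.
- **Camera spread:** the first key positions from the scene and side cameras differed by about 1 cm. I used the wrist camera positions, which agreed with each other to 2–3 mm.

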